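Roll the long condenser tube onto the collimator's line

ROBOT

A 7-joint arm with a two-finger parallel gripper is mounted at the origin on the work surface. World frame = base frame: x ahead of the robot, y to its left, z up, the work surface at z = 0. Lengths are in m, angles in rad, forces in N, time in s.
With the tool pointing down it reaches from about 0.425 to 0.925 m from the base axis. Payload 6.8 kg.
Tool frame: the origin (TCP) lies midway between the tips of the shut fingers; the grasp point (between the pads) lies 19 mm behind it (bot.pinch_z is the distance from the TCP to the grasp point, in m); x points along the fingers, y is the direction in which the jaws open and shut, and the axes are right-handed (so a half turn about x gives the same grasp; the last joint's range is limited). The gripper opens to 85 mm and grips with 20 to 120 N. Pads are 22 mm wide; open, the fingers measure 114 mm over their backs; the gripper's body (76 mm by 85 mm) begins 54 mm behind the grasp point. The pads swing forward as they close: fully open they stand 13 mm farther back than shut.
Start: joints at [1.017, 0.477, 0.022, 1.555, -0.011, 1.109, -0.083], TCP at [0.291, -0.609, 0.231] pointing down, gripper open.
Joint ranges: [-2.96, 2.96], [-0.34, 2.1], [-1.41, 1.46], [0.24, 2.44], [-1.37, 4.51], [0.17, 1.92], [-2.96, 2.96]. Speed limits (rad/s): [2.39, 2.39, 3.14, 3.14, 3.14, 3.14, 3.14].

INTERFACE

Orientations are given as a unit quaternion [w, x, y, z].
In Python, from station import bot gives the robot as it stands. The module is installed in compiled form; this text tells all that it offers.
- The arm moves only by the tool step_arm, never from a script. Its argument "plan" is a list of rows, each a list of 6 numbers: the shift along the tool's x, y, z in units of 40 mm (1.0 is 40 mm), then the turn, a rotation vector about the tool's x, y, z in units of 360 degrees (1.0 is 360 degrees). In form: [[dx, dy, dz, ax, ay, az], ...]. A call has 1 to 8 rows; each row shifts and turns the commanded pose from where the row before left it, along the tool's axes as they then stand; what a row does not reach is not made up. A row lasts 1/8 s, in which the tool goes at most 62.5 mm and 10.7 degrees, less where a joint would pass 70% of its speed; a pose out of reach is approached as far as the arm can. A call with a number of a shift or a turn outside -1 to 1 is refused whole. A call with a gripper value outside its range is refused whole. "fingers" is the closure, from -1 (fully open) to 1 (shut), set as the call begins (left out, the last holds). The fingers move at their own pace and stop on an object; "force" is the grip in N (left out, the last holds). Time passes only in rows, so rows that do not move let the fingers close. It gives the time, the measured TCP pose, the force and the opening at its end, in the units of the state.
- bot.get_obs(): the state, without advancing time (a new reading comes with each control period).
- bot.read_camera(name): name is "scene" or "side" or "wrist"; returns (picture, depth): 480x640x3 uint8, red, green, blue; 480x640 float32, m along the optical axis (not along the pixel's ray), 0 where there is no reading.
- bot.camera_model(name): a dict with "mtx" (3x3 intrinsics, pixels), "origin" and "rotation" of the camera in the world; the wrist camera has in their place "T_tool_cam" (4x4, takes a point from camera to tool coordinates, whose origin is the TCP and whose axes are the tool frame's). Camera axes: x right, y up, looking along -z (the intrinsics and any distortion apply to the point x, -y, -z); pixel columns grow to the right and rows downward; lengths in m; the calibration is good to about 2 mm. A picture is of the moment at which its call begins: read the wrist's pose just before it. camera_model takes no time and is no camera call.
- bot.hand_in(): hands the job in, once; it reports no verdict.
The state is a dict: "t": time; "q": joint angles; "joint_vel": joint speeds; "joint_torque": joint torques, N m; "eef_pos": TCP position; "tool_rot": TCP orientation; "contact_force": force on the tool from outside, world axes, zero at the start; "torque": the same for the moment, N m; "gripper_width": opening from 0.0 (shut) to 1.0 (fully open).
Only numpy, scipy, OpenCV 4.12 (cv2) and the standard library are available. Lean on these libraries where they do the work, as an engineer would, in place of code of your own. Each camera call takes 0.05 s, during which the arm holds its last target.

TASK

On the bronze base plate, roll the longer of the two bronze tubes lying there along the plate until it rests on the white line in front of the small grey collimator, lying along the line and centred on it. Keep it on the plate and really roll it: do not pick it up or drag it along without turning. Leave the short tube where it is.

Things in the scene. Friction and masses are not known exactly. Their poses are not given: they have to be found in the camera images.
- tube: Long bronze tube: smooth cylinder, diameter 56 mm, length 110 mm, 0.25 to 0.5 kg, lying on the plate 135 to 185 mm to either side of the white line, parallel to it within 6 deg. Origin: middle of its axis, 28 mm above the plate. x runs along the cylinder; z points up at the start (small black key mark on top) and turns over as it rolls. After a push at 50 mm/s it rolls on only a few mm.
- stub: Short bronze tube, also 56 mm in diameter but 55 mm long, lying on the plate on the other side of the line, 135 to 185 mm from it; not to be moved. Origin: middle of its axis, which is its x axis.
- mark (a point): Middle of the flat white line (5 x 170 mm) on top of the fixed bronze plate (280 x 500 x 8 mm). x runs along the line, away from the robot, to a grey collimator 63 mm high and 46 mm wide whose face is 99 mm from here; y runs across the line, the way to roll; z up. Small parts up to 55 mm high stand on the plate's edge near the robot, over 90 mm from here in x, clear of the rolling tube.
There are look-alikes about, which are no part of the job. What is shaped like the tube but green or yellow is not meant.

How it is judged:
On the way:
1. the long tube has rolled: it has turned upside down on its way (angle between tube's own z axis and vertical above 2.3 rad).
At the end, for the whole second after the job is handed in: The long tube lies at rest on its side on the plate along the white line: its middle within 15 mm of the line across it and within 30 mm of the line's middle along it, parallel to the line within 12 degrees; the short tube is within 20 mm of where it was (y of tube in the frame of mark between -0.015 and 0.015 m and x of tube in the frame of mark between -0.03 and 0.03 m and z of tube in the frame of mark between 0.02 and 0.036 m and angle between the x axis of tube and the x axis of mark, either way round below 0.21 rad and linear speed of tube below 0.01 m/s and distance of stub from where it was at the start of the episode below 0.02 m); the robot touches nothing.
It fails at once if the long tube is lifted more than 12 mm off the plate (z of tube in the frame of mark above 0.04 m).
It fails at once if the short tube is pushed more than 20 mm away (distance of stub from where it was at the start of the episode above 0.02 m).
It also fails if it takes over 40 s, if anything falls off the work surface, if the arm or the gripper's body presses on something with over 40 N, if the wrist force passes 120 N, or if a joint passes its speed limit or range.

## Working session

There is one attempt and no reset: what is moved stays moved. The work goes in short steps, Python scripts to look and compute and a tool call to move; the robot and the scene stay as the last step left them, time stands still between calls to the robot, and variables do not carry over. Pictures are saved under pics/ and viewed, and the job is handed in when it is done.

Besides the shell and the picture viewer there is one more tool, called after "Request:" as name(argument=value, ...) on one line, values as JSON. step_arm: Moves the arm, as the interface text tells. Shifts and turns lie within -1 to 1; 1 stands for 40 mm of shift or 360 degrees of turn. Its arguments: {"type":"object","properties":{"plan":{"type":"array"},"fingers":{"type":"number"},"force":{"type":"number"}},"required":["plan"]}

```bash
mkdir -p pics
python3 - <<'E'
from station import bot
import cv2,numpy as np
print(bot.get_obs(), bot.pinch_z)
for n in ["scene","side"]:
    p,d=bot.read_camera(n); np.savez(n+"0.npz",p=p,d=d)
    cv2.imwrite(f"pics/{n}0.png",p[:,:,::-1]); print(n,bot.camera_model(n))
print(bot.camera_model("wrist"))
E
```

```text
{'t': 0.0, 'q': array([ 1.01694572,  0.47781202,  0.02236541,  1.55643389, -0.01150038,
        1.10930607, -0.08311778]), 'joint_vel': array([ 7.14673260e-04, -4.44013985e-04, -9.18460329e-05, -1.26712250e-03,
       -4.80318225e-04, -4.08567950e-06,  1.19060517e-04]), 'joint_torque': array([-1.16843054e-03, -5.96455336e+01,  1.60766646e+00, -2.81191581e+01,
        1.24868233e-02,  9.49292618e-03, -2.50317373e-05]), 'eef_pos': array([ 0.29073665, -0.60852872,  0.23032564]), 'tool_rot': array([-0.15567088, -0.68942476, -0.15690619,  0.68981195]), 'contact_force': array([ 0.5237971 , -0.29144664,  0.04173622]), 'torque': array([ 0.03512404, -0.01096825, -0.04922682]), 'gripper_width': 0.9984883507446909} 0.0187
scene {'mtx': array([[512.63592788,   0.        , 318.16032462],
       [  0.        , 512.63592788, 233.62128061],
       [  0.        ,   0.        ,   1.        ]]), 'origin': array([1.03670452, 0.15388492, 0.90833289]), 'rotation': array([0.61728556, 0.16611415, 0.20246714, 0.74187039])}
side {'mtx': array([[435.55378116,   0.        , 321.90824232],
       [  0.        , 435.55378116, 243.90870711],
       [  0.        ,   0.        ,   1.        ]]), 'origin': array([ 0.49879364, -0.44514443,  0.51435711]), 'rotation': array([ 0.91197964,  0.40728194, -0.01990042, -0.04492804])}
{'mtx': array([[393.19950387,   0.        , 323.23006348],
       [  0.        , 393.19950387, 234.01616178],
       [  0.        ,   0.        ,   1.        ]]), 'T_tool_cam': array([[ 1.58551914e-04,  3.08745712e-01, -9.51144605e-01,
        -1.41486222e-01],
       [ 9.99999583e-01, -9.04651147e-04, -1.26957893e-04,
        -4.69662736e-04],
       [-8.99651763e-04, -9.51144188e-01, -3.08745727e-01,
        -7.91896843e-02],
       [ 0.00000000e+00,  0.00000000e+00,  0.00000000e+00,
         1.00000000e+00]])}
```

View pics/scene0.png

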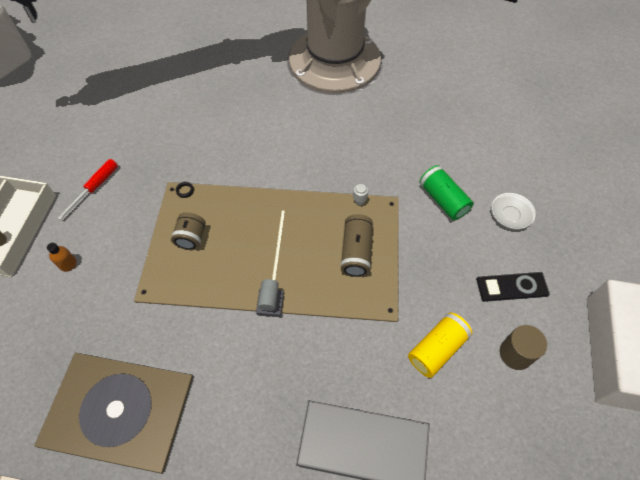

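View pics/side0.png

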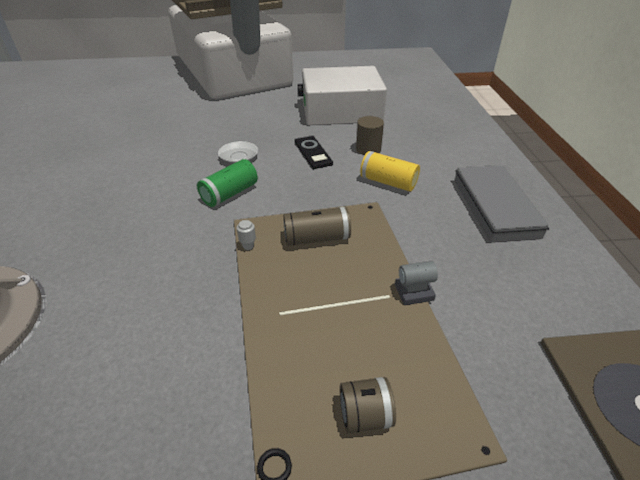

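Scene view: the candidates are the tube at (357,246), long and bronze, on the plate to the right of the line; the stub at (187,232), short and bronze; green at (446,192); yellow at (440,345); and an upright brown cup at (523,347), off the plate. The one at (357,246) fits, since it is bronze, long and lies on the plate. The line runs from (282,211) to (275,285) and the collimator is at (268,295). I'll measure next and enlarge a crop to confirm.

```bash
cat > h.py <<'E'
import numpy as np,cv2
from scipy.spatial.transform import Rotation as R
from station import bot
def rot(q): return R.from_quat([q[1],q[2],q[3],q[0]]).as_matrix()
def cam(n):
    m=bot.camera_model(n); return m["mtx"],rot(m["rotation"]),np.array(m["origin"])
def cloud(n,d):
    K,Rm,o=cam(n); v,u=np.mgrid[:480,:640]
    c=np.stack([(u-K[0,2])/K[0,0]*d,-(v-K[1,2])/K[1,1]*d,-d],-1)
    return c@Rm.T+o
def ray(n,uv,z):
    K,Rm,o=cam(n); uv=np.atleast_2d(uv).astype(float)
    c=np.stack([(uv[:,0]-K[0,2])/K[0,0],-(uv[:,1]-K[1,2])/K[1,1],-np.ones(len(uv))],-1)@Rm.T
    return o+c*((z-o[2])/c[:,2])[:,None]
E
cat > meas.py <<'E'
from h import *
def line(n,p):
    hsv=cv2.cvtColor(p,cv2.COLOR_RGB2HSV)
    m=((hsv[...,2]>175)&(hsv[...,1]<90)).astype(np.uint8)
    k,l,s,c=cv2.connectedComponentsWithStats(m)
    best=None
    for i in range(1,k):
        x,y,w,h,a=s[i]
        if a<80: continue
        r=cv2.minAreaRect(np.argwhere(l==i)[:,::-1].astype(np.float32))
        ar=max(r[1])/max(min(r[1]),1)
        if ar>8 : print(n,"line cand",s[i],c[i],ar); 
        if ar>8: best=np.argwhere(l==i)[:,::-1]
    return best
if __name__=="__main__":
  for n in ["scene","side"]:
    f=np.load(n+"0.npz");p,d=f["p"],f["d"]; P=cloud(n,d)
    for zz in [0.008]:
        b=line(n,p)
        W=ray(n,b,zz)[:,:2]
        print("line depth z",np.median(P[b[:,1],b[:,0]],0))
        c=W.mean(0);U=np.linalg.svd(W-c,full_matrices=False)[2][0]; U*=np.sign(U[0]); t=(W-c)@U
        mid=c+U*(t.min()+t.max())/2
        print("line mid",mid,"dir",U,np.degrees(np.arctan2(U[1],U[0])),"len",np.ptp(t))
    V=np.array([-U[1],U[0]])
    xy=P[...,:2]-mid; a=xy@U; bb=xy@V; z=P[...,2]
    for nm,sg in [("+y",1),("-y",-1)]:
        m=(d>0)&(z>0.022)&(z<.08)&(abs(a)<.085)&(sg*bb>.09)&(sg*bb<.23)
        A,B,Z=a[m],bb[m],z[m]
        if len(A)<50: print(nm,"none");continue
        print(n,nm,"n",m.sum(),"a",np.percentile(A,[1,50,99]),"b",np.percentile(B,[1,50,99]),"z",np.percentile(Z,[50,99]))
        top=Z>np.percentile(Z,99)-.004
        q=np.polyfit(A[top],B[top],1); print("  top line b=",q, "deg",np.degrees(np.arctan(q[0])))
p=np.load("scene0.npz")["p"]; cv2.imwrite("pics/crop0.png",cv2.resize(p[170:330,130:410,::-1],None,fx=2.8,fy=2.8,interpolation=cv2.INTER_CUBIC))
E
python3 meas.py
```

```text
scene line cand [ 58 189  29  30  80] [ 71.9875 203.35  ] 16.119564907474608
scene line cand [272 210  13  70 263] [277.90494297 245.28136882] 17.633718436524656
line depth z [ 0.56059641 -0.02006294  0.00849454]
line mid [ 0.55520345 -0.02068428] dir [0.99459858 0.10379624] 5.95781711731279 len 0.15981644862652647
scene +y n 1668 a [-0.04563721  0.01988797  0.06427519] b [0.12962837 0.15646875 0.18433358] z [0.05907713 0.06606258]
  top line b= [-0.027359    0.15757526] deg -1.5671641088586639
scene -y n 942 a [-0.02417929  0.01168671  0.03157527] b [-0.20154197 -0.16958819 -0.14817048] z [0.05685878 0.06599711]
  top line b= [-0.06394523 -0.17565374] deg -3.6588105435825917
side line cand [279 295 111  20 315] [333.23174603 304.68253968] 38.927270645726495
line depth z [ 0.55558139 -0.02153565  0.00797444]
line mid [ 0.56040178 -0.02088683] dir [0.99461769 0.10361295] 5.947258654248489 len 0.16987396699479893
side +y n 2054 a [-0.05396689 -0.00116108  0.05443991] b [0.1279064  0.13654821 0.16964256] z [0.05339035 0.06414589]
  top line b= [-0.02249424  0.1543033 ] deg -1.2886074236714815
side -y n 2616 a [-0.03268346 -0.00699301  0.02208907] b [-0.20556025 -0.18908167 -0.15544703] z [0.05776443 0.0649497 ]
  top line b= [-0.04394858 -0.17833374] deg -2.516448826038331
```

```bash
sleep 1; ls pics
```

```text
crop0.png
scene0.png
side0.png
```

View pics/crop0.png

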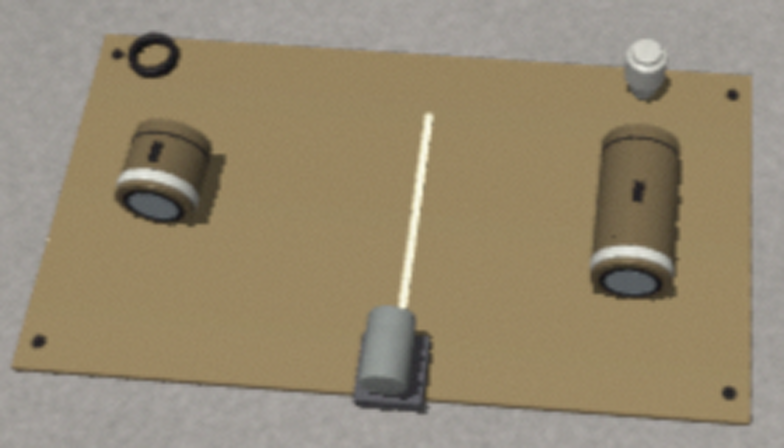

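The crop confirms it: the long bronze tube with its key mark is on the right at (640,205) in the crop, and the stub is on the left. In the line frame the tube sits at about y +0.155, x ~0, tilted -1.4°. I'll push it from behind with the two half-open fingers set along its axis. Now to work out the yaw and the approach.

```bash
cat > goal.py <<'E'
from h import *
import sys
MID=np.array([.5604,-.0209]); TH=np.radians(5.95); U=np.array([np.cos(TH),np.sin(TH)]);V=np.array([-U[1],U[0]])
def st():
    o=bot.get_obs(); T=rot(o["tool_rot"]); e=o["eef_pos"]
    r=e[:2]-MID
    print("t",round(o["t"],2),"eef",e.round(4),"line frame",(r@U).round(4),(r@V).round(4),"F",o["contact_force"].round(1),"w",round(o["gripper_width"],2),"q",o["q"].round(2))
    print("tool x,y,z in world\n",T.T.round(3))
    return o,T,e
def to(a,b,z,ang):
    """shift units to line-frame (a,b), height z; then yaw so tool y lies along line+ang deg"""
    o,T,e=st(); g=np.r_[MID+a*U+b*V,z]
    print("tool shift units",(T.T@(g-e)/.04).round(2))
    d=np.radians(ang)+TH
    for s in (1,-1):
        y=s*np.array([np.cos(d),np.sin(d),0]); x=np.array([0,0,-1.]); G=np.c_[x,y,np.cross(x,y)]
        print("rot units",s,(R.from_matrix(T.T@G).as_rotvec()/2/np.pi).round(4))
if __name__=="__main__": to(*map(float,sys.argv[1:]))
E
python3 goal.py 0.002 0.225 0.2303 -1.4
```

```text
t 0.1 eef [ 0.2908 -0.6086  0.2305] line frame -0.3291 -0.5566 F [ 0.2 -0.  -0.4] w 1.0 q [ 1.02  0.48  0.02  1.56 -0.01  1.11 -0.08]
tool x,y,z in world
 [[-0.001  0.001 -1.   ]
 [ 0.431 -0.902 -0.002]
 [-0.902 -0.431  0.   ]]
tool shift units [  0.03 -15.63 -14.35]
rot units 1 [-1.917e-01 -1.000e-04  2.000e-04]
rot units -1 [3.083e-01 3.000e-04 1.000e-04]
```

Request:
step_arm(plan=[[0,0,0,-0.024,0,0],[0,0,0,-0.024,0,0],[0,0,0,-0.024,0,0],[0,0,0,-0.024,0,0],[0,0,0,-0.024,0,0],[0,0,0,-0.024,0,0],[0,0,0,-0.024,0,0],[0,0,0,-0.024,0,0]], fingers=-0.2)

```text
t: 1.1
eef_pos: [0.2908, -0.6088, 0.2307]
tool_rot: [0.521, 0.478, 0.521, -0.478]
contact_force: [-0.1, -0.6, -0.7]
gripper_width: 0.599
```

```bash
python3 goal.py 0.002 0.225 0.2303 -1.4
```

```text
t 1.1 eef [ 0.2908 -0.6088  0.2307] line frame -0.3291 -0.5568 F [-0.1 -0.6 -0.7] w 0.6 q [ 1.2   0.49 -0.23  1.54  0.12  1.13  1.02]
tool x,y,z in world
 [[-0.001  0.001 -1.   ]
 [ 0.996  0.086 -0.   ]
 [ 0.086 -0.996 -0.001]]
tool shift units [  0.03   7.93 -19.69]
rot units 1 [ 0.0011 -0.0002  0.0001]
rot units -1 [-4.989e-01 -1.000e-04 -2.000e-04]
```

Request:
step_arm(plan=[[0,0.4,-0.7,0,0,0],[0,0.4,-0.7,0,0,0],[0,0.4,-0.7,0,0,0],[0,0.4,-0.7,0,0,0],[0,0.4,-0.7,0,0,0],[0,0.4,-0.7,0,0,0],[0,0.4,-0.7,0,0,0],[0,0.4,-0.7,0,0,0]])

```text
t: 2.1
eef_pos: [0.4005, -0.3742, 0.231]
tool_rot: [0.52, 0.479, 0.52, -0.479]
contact_force: [-0.1, 0.2, -0.4]
gripper_width: 0.597
```

Request:
step_arm(plan=[[0,0.4,-0.8,0,0,0],[0,0.4,-0.8,0,0,0],[0,0.4,-0.8,0,0,0],[0,0.4,-0.8,0,0,0],[0,0.4,-0.8,0,0,0],[0,0.4,-0.8,0,0,0],[0,0.4,-0.8,0,0,0],[0,0.4,-0.8,0,0,0]])

```text
t: 3.1
eef_pos: [0.5072, -0.1088, 0.231]
tool_rot: [0.52, 0.479, 0.52, -0.479]
contact_force: [0.2, -0.3, 0.5]
gripper_width: 0.599
```

```bash
python3 goal.py 0.002 0.225 0.2303 -1.4
```

```text
t 3.1 eef [ 0.5072 -0.1088  0.231 ] line frame -0.062 -0.0819 F [ 0.2 -0.3  0.5] w 0.6 q [ 0.52  0.26 -0.5   1.9   0.15  1.02  0.03]
tool x,y,z in world
 [[-0.001 -0.    -1.   ]
 [ 0.997  0.081 -0.001]
 [ 0.081 -0.997 -0.   ]]
tool shift units [ 0.02  1.43 -7.71]
rot units 1 [ 0.0003 -0.      0.0001]
rot units -1 [-4.997e-01 -1.000e-04 -0.000e+00]
```

Request:
step_arm(plan=[[0,0.2,-0.96,0,0,0],[0,0.2,-0.96,0,0,0],[0,0.2,-0.96,0,0,0],[0,0.2,-0.96,0,0,0],[0,0.2,-0.96,0,0,0],[0,0.2,-0.96,0,0,0],[0,0.2,-0.96,0,0,0],[0,0.0,-0.96,0,0,0]])

```text
t: 4.1
eef_pos: [0.5382, 0.2019, 0.2309]
tool_rot: [0.52, 0.479, 0.52, -0.48]
contact_force: [1.1, 0.3, 0.8]
gripper_width: 0.599
```

Request:
step_arm(plan=[[0,0,0,0,0,0]])

```text
t: 4.22
eef_pos: [0.5368, 0.2049, 0.2312]
tool_rot: [0.521, 0.478, 0.522, -0.477]
contact_force: [-0.1, -0.9, 0.3]
gripper_width: 0.601
```

```bash
python3 goal.py 0.002 0.225 0.026 -1.4
python3 - <<'E'
from h import *
p,d=bot.read_camera("side"); cv2.imwrite("pics/side1.png",p[:,:,::-1])
p,d=bot.read_camera("wrist"); cv2.imwrite("pics/wrist1.png",p[:,:,::-1])
E
```

```text
t 4.22 eef [0.5368 0.2049 0.2312] line frame -0.0001 0.227 F [-0.1 -0.9  0.3] w 0.6 q [ 0.02  0.38 -0.62  1.77  0.25  1.07 -0.6 ]
tool x,y,z in world
 [[-0.001  0.002 -1.   ]
 [ 0.996  0.087 -0.001]
 [ 0.087 -0.996 -0.002]]
tool shift units [5.13 0.06 0.06]
rot units 1 [ 0.0013 -0.0003  0.0001]
rot units -1 [-4.987e-01 -2.000e-04 -5.000e-04]
```

View pics/wrist1.png

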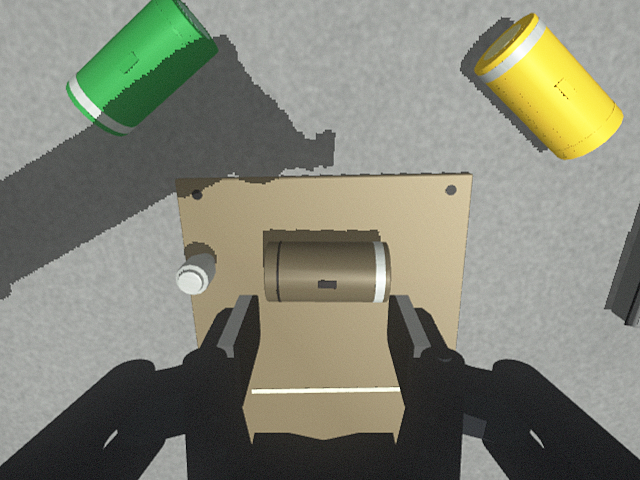

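View pics/side1.png

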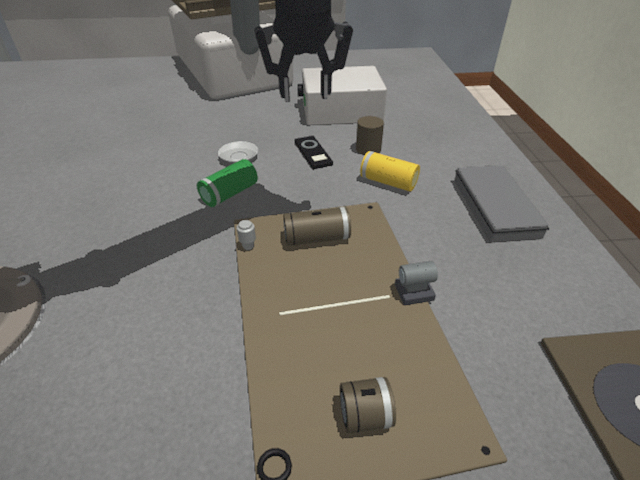

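The wrist view shows the tube at (328,270) roughly centred between the fingers, at (245,325) and (400,325). The side view shows nothing disturbed. Next I lower the fingers behind the tube.

Request:
step_arm(plan=[[0.66,0,0,0,0,0],[0.66,0,0,0,0,0],[0.66,0,0,0,0,0],[0.66,0,0,0,0,0],[0.66,0,0,0,0,0],[0.66,0,0,0,0,0],[0.66,0.06,0,0,0,0],[0.66,0,0,0,0,0]])

```text
t: 5.32
eef_pos: [0.5412, 0.1988, 0.0191]
tool_rot: [0.52, 0.48, 0.519, -0.48]
contact_force: [-0.3, -0.7, 0.6]
gripper_width: 0.602
```

```bash
python3 goal.py 0.002 0.194 0.020 -1.4
python3 - <<'E'
from h import *
p,d=bot.read_camera("side"); cv2.imwrite("pics/side2.png",cv2.resize(p[120:330,180:460,::-1],None,fx=2.8,fy=2.8))
E
```

```text
t 5.33 eef [0.5412 0.1988 0.0191] line frame 0.0036 0.2205 F [-0.3 -0.7  0.6] w 0.6 q [-0.09  0.65 -0.49  1.91  0.46  0.69 -0.78]
tool x,y,z in world
 [[ 0.    -0.001 -1.   ]
 [ 0.997  0.078  0.   ]
 [ 0.078 -0.997  0.001]]
tool shift units [-0.02 -0.02  0.66]
rot units 1 [-0.0001  0.0002 -0.    ]
rot units -1 [ 4.999e-01 -0.000e+00 -3.000e-04]
```

View pics/side2.png

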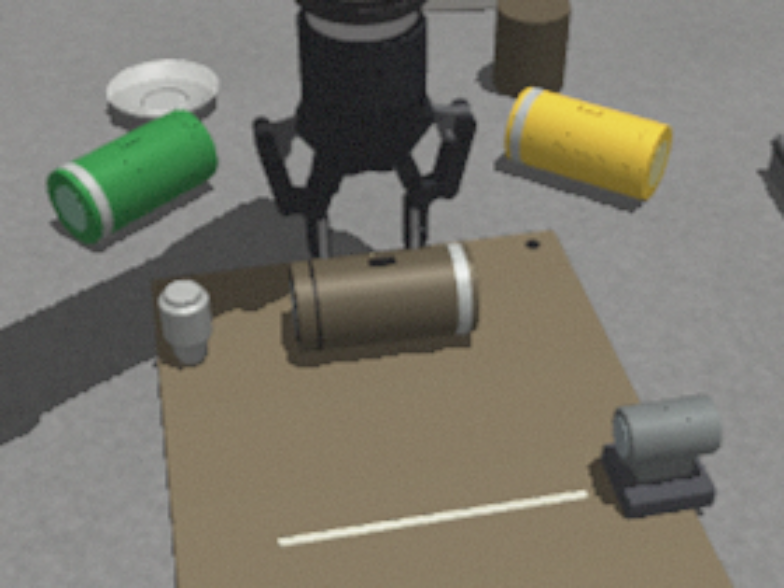

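The fingers are down behind the tube, both well within its length, and the post at (185,310) is clear of the path. Starting the push at about 48 mm/s.

Request:
step_arm(plan=[[0,0,0.15,0,0,0],[0,0,0.15,0,0,0],[0,0,0.15,0,0,0],[0,0,0.15,0,0,0],[0,0,0.15,0,0,0],[0,0,0.15,0,0,0],[0,0,0.15,0,0,0],[0,0,0.15,0,0,0]])

```text
t: 6.38
eef_pos: [0.5443, 0.1528, 0.02]
tool_rot: [0.52, 0.479, 0.52, -0.479]
contact_force: [-0.1, 0.1, -0.1]
gripper_width: 0.598
```

```bash
python3 goal.py 0.002 0.041 0.020 0
python3 - <<'E'
from h import *
p,d=bot.read_camera("side"); cv2.imwrite("pics/side3.png",cv2.resize(p[120:330,180:460,::-1],None,fx=2.8,fy=2.8))
E
```

```text
t 6.38 eef [0.5443 0.1528 0.02  ] line frame 0.002 0.1744 F [-0.1  0.1 -0.1] w 0.6 q [-0.01  0.63 -0.49  1.94  0.46  0.68 -0.7 ]
tool x,y,z in world
 [[-0.    -0.    -1.   ]
 [ 0.997  0.081 -0.   ]
 [ 0.081 -0.997  0.   ]]
tool shift units [0.   0.08 3.34]
rot units 1 [-0.0036  0.      0.    ]
rot units -1 [ 0.4964  0.     -0.    ]
```

View pics/side3.png

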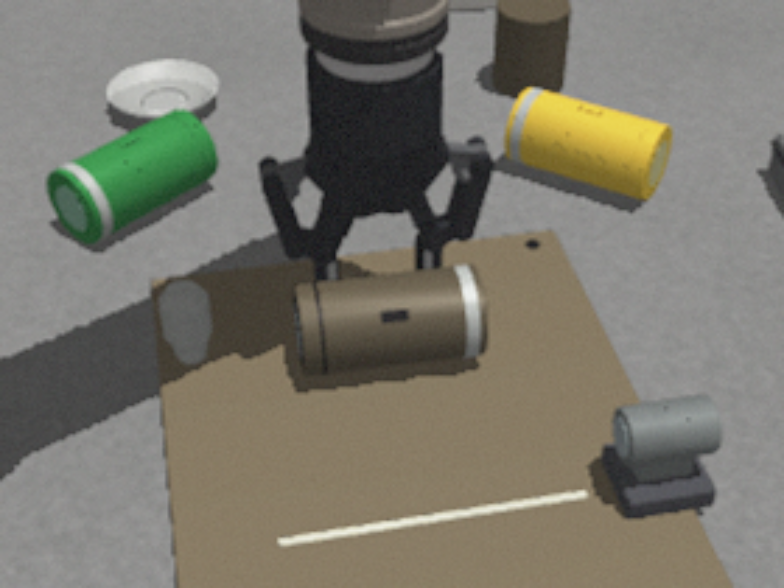

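The tube is rolling: its key mark has moved from the top round to the front side, at (395,315). I'm continuing the push.

Request:
step_arm(plan=[[0,0,0.15,0,0,0],[0,0,0.15,0,0,0],[0,0,0.15,0,0,0],[0,0,0.15,0,0,0],[0,0,0.15,0,0,0],[0,0,0.15,0,0,0],[0,0,0.15,0,0,0],[0,0,0.15,0,0,0]])

```text
t: 7.42
eef_pos: [0.5483, 0.105, 0.0201]
tool_rot: [0.52, 0.479, 0.52, -0.479]
contact_force: [-0.3, 0.4, 0.2]
gripper_width: 0.599
```

Request:
step_arm(plan=[[0,0,0.15,-0.0005,0,0],[0,0,0.15,-0.0005,0,0],[0,0,0.15,-0.0005,0,0],[0,0,0.15,-0.0005,0,0],[0,0,0.15,-0.0005,0,0],[0,0,0.15,-0.0005,0,0],[0,0,0.15,0,0,0],[0,0,0.15,0,0,0]])

```text
t: 8.43
eef_pos: [0.5527, 0.0572, 0.0201]
tool_rot: [0.524, 0.474, 0.524, -0.474]
contact_force: [-0.3, 0.7, -0.1]
gripper_width: 0.599
```

```bash
cat > look.py <<'E'
from h import *; from goal import *
import sys
k=sys.argv[1]
to(0.002,0.041,0.02,0)
p,d=bot.read_camera("side"); cv2.imwrite(f"pics/side{k}.png",cv2.resize(p[120:470,180:520,::-1],None,fx=1.7,fy=1.7))
P=cloud("side",d); xy=P[...,:2]-MID; a=xy@U;b=xy@V;z=P[...,2]
hsv=cv2.cvtColor(p,cv2.COLOR_RGB2HSV)
m=(d>0)&(z>.02)&(z<.067)&(abs(a)<.085)&(b<.12)&(b>-.09)&((hsv[...,2]>55))
A,B,Z=a[m],b[m],z[m]
print("n",len(A),"a",np.percentile(A,[1,99]),"b",np.percentile(B,[1,99]),"zmax",np.percentile(Z,99))
# circle of radius 28 about axis b0,z=.036: b = b0 - sqrt(r2-(z-.036)^2) front surface, per a
s=(Z>.028)&(Z<.055)
b0=B[s]+np.sqrt(.028**2-(Z[s]-.036)**2); q=np.polyfit(A[s],b0,1)
r=b0-np.polyval(q,A[s]); g=abs(r)<.006; q=np.polyfit(A[s][g],b0[g],1)
print("axis b at a=0:",q[1],"angle deg",np.degrees(np.arctan(q[0])),"rms",r[g].std(),g.sum())
m=(d>0)&(z>.022)&(z<.08)&(abs(a)<.085)&(b<-.12)&(b>-.23)
print("stub n",m.sum(),np.percentile(a[m],[1,50,99]),np.percentile(b[m],[1,50,99]))
E
python3 look.py 4
```

```text
t 8.43 eef [0.5527 0.0572 0.0201] line frame 0.0004 0.0785 F [-0.3  0.7 -0.1] w 0.6 q [ 0.17  0.62 -0.5   1.96  0.47  0.67 -0.52]
tool x,y,z in world
 [[ 0.     0.    -1.   ]
 [ 0.995  0.1    0.   ]
 [ 0.1   -0.995 -0.   ]]
tool shift units [0.   0.04 0.94]
rot units 1 [-0.0006 -0.     -0.    ]
rot units -1 [ 0.4994 -0.      0.    ]
n 2701 a [-0.05662677  0.05193235] b [0.00944879 0.07143214] zmax 0.06418530225792196
axis b at a=0: 0.0390290614136299 angle deg -1.500612789102454 rms 0.0011860703935175306 1130
stub n 2619 [-0.03272914 -0.00706446  0.02195077] [-0.20566843 -0.18901413 -0.15483708]
```

View pics/side4.png

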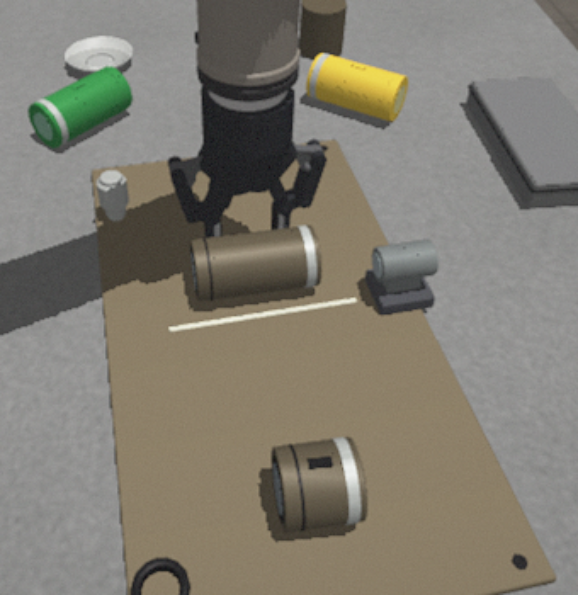

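The tube axis is at line-frame y = 39 mm, -1.5°, with its key mark underneath, and the stub is unmoved. The last stretch gets a slower finish.

Request:
step_arm(plan=[[0,0,0.15,0,0,0],[0,0,0.15,0,0,0],[0,0,0.15,0,0,0],[0,0,0.13,0,0,0],[0,0,0.11,0,0,0],[0,0,0.09,0,0,0],[0,0,0.07,0,0,0],[0,0,0.05,0,0,0]])

```text
t: 9.48
eef_pos: [0.5563, 0.0217, 0.0201]
tool_rot: [0.524, 0.474, 0.524, -0.474]
contact_force: [0.8, 0.0, 0.2]
gripper_width: 0.6
```

Request:
step_arm(plan=[[0,0,0,0,0,0],[0,0,0,0,0,0],[0,0,0,0,0,0]])

```text
t: 9.85
eef_pos: [0.5563, 0.022, 0.0201]
tool_rot: [0.524, 0.474, 0.524, -0.474]
contact_force: [-0.2, -0.5, 0.2]
gripper_width: 0.601
```

```bash
python3 look.py 5
```

```text
t 9.85 eef [0.5563 0.022  0.0201] line frame 0.0003 0.0431 F [-0.2 -0.5  0.2] w 0.6 q [ 0.23  0.63 -0.5   1.96  0.47  0.67 -0.46]
tool x,y,z in world
 [[ 0.     0.    -1.   ]
 [ 0.995  0.1    0.   ]
 [ 0.1   -0.995 -0.   ]]
tool shift units [0.   0.04 0.05]
rot units 1 [-0.0005 -0.     -0.    ]
rot units -1 [ 0.4995 -0.      0.    ]
n 2974 a [-0.05742278  0.05072489] b [-0.02700511  0.03536554] zmax 0.06431484121980505
axis b at a=0: 0.002708924456269496 angle deg -1.5868445064746668 rms 0.0011687473800911727 1191
stub n 2623 [-0.0327192  -0.00708806  0.02185258] [-0.20572946 -0.18918648 -0.15486443]
```

View pics/side5.png

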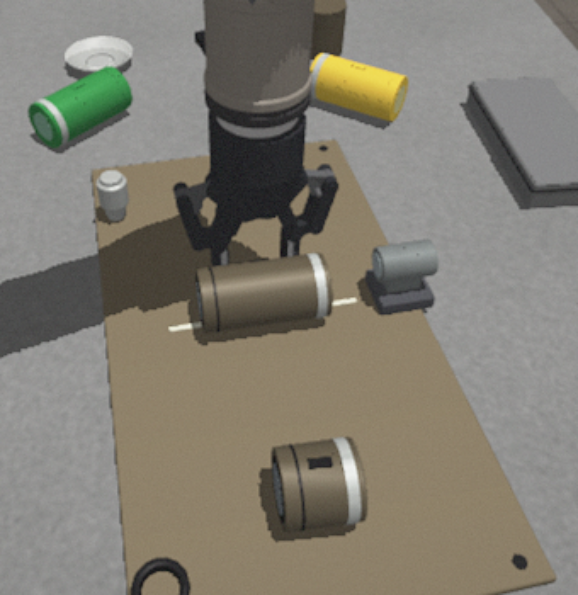

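The tube lies on the line: y +2.7 mm, x about -3 mm, -1.6°. I back off and rise.

Request:
step_arm(plan=[[0,0,-0.2,0,0,0],[0,0,-0.3,0,0,0],[0,0,-0.4,0,0,0],[0,0,-0.4,0,0,0],[-0.6,0,0,0,0,0],[-0.8,0,0,0,0,0],[-0.8,0,0,0,0,0],[-0.8,0,0,0,0,0]])

```text
t: 10.9
eef_pos: [0.5507, 0.0748, 0.1411]
tool_rot: [0.525, 0.474, 0.525, -0.474]
contact_force: [-0.4, 0.1, -0.3]
gripper_width: 0.598
```

Request:
step_arm(plan=[[0,0,-0.8,0,0,0],[0,0,-0.8,0,0,0],[0,0,-0.8,0,0,0],[0,0,-0.6,0,0,0],[0,0,0,0,0,0],[0,0,0,0,0,0],[0,0,0,0,0,0],[0,0,0,0,0,0]])

```text
t: 11.9
eef_pos: [0.5393, 0.1919, 0.1401]
tool_rot: [0.524, 0.475, 0.524, -0.475]
contact_force: [0.7, 0.1, -0.0]
gripper_width: 0.6
```

```bash
python3 look.py 6
python3 - <<'E'
from h import *; from goal import *
p,d=bot.read_camera("scene"); cv2.imwrite("pics/scene6.png",cv2.resize(p[170:330,130:410,::-1],None,fx=2.8,fy=2.8))
P=cloud("scene",d); xy=P[...,:2]-MID; a=xy@U;b=xy@V;z=P[...,2]
m=(d>0)&(z>.06)&(z<.07)&(abs(a)<.07)&(abs(b)<.06); q=np.polyfit(a[m],b[m],1)
print("scene top",m.sum(),q,np.percentile(a[m],[1,99]))
E
```

```text
t 11.9 eef [0.5393 0.1919 0.1401] line frame 0.001 0.2139 F [ 0.7  0.1 -0. ] w 0.6 q [ 0.02  0.48 -0.61  1.86  0.35  0.91 -0.65]
tool x,y,z in world
 [[-0.    -0.    -1.   ]
 [ 0.995  0.099 -0.   ]
 [ 0.099 -0.995  0.   ]]
tool shift units [3.   0.05 4.32]
rot units 1 [-0.0008  0.0001  0.    ]
rot units -1 [ 4.992e-01  0.000e+00 -1.000e-04]
n 2835 a [-0.05748506  0.05075821] b [-0.02683114  0.01865629] zmax 0.06420856380781992
axis b at a=0: 0.0026550212384900936 angle deg -1.5162775041672265 rms 0.001473752687708511 1184
stub n 2622 [-0.03271637 -0.00707519  0.02196365] [-0.2056679  -0.18915621 -0.15493843]
scene top 689 [-0.02073604  0.00334204] [-0.05311258  0.05415155]
```

View pics/scene6.png

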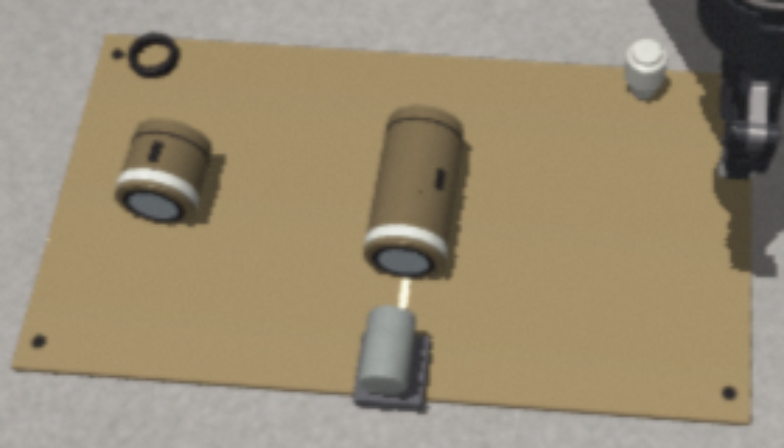

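The key mark has come round to the back side at (440,180), which fits about 310° of real rolling. Both cameras agree that the tube is on the line and at rest, and the stub is unmoved. Handing in.

```bash
python3 -c "
from station import bot
print(bot.hand_in())"
```

```text
the job is handed in; nothing more can be done
None
```

I rolled the long bronze tube about 153 mm along the plate to the white line, pushing it from behind with the half-open fingers, and handed in at about 12 s. The hand-in reports no verdict, so what follows is from my own last camera checks.

- **Across the line:** the tube's axis was +2.7 mm off by the side camera and +3.3 mm by the scene camera (limit 15 mm).
- **Along the line:** its middle was about -3 mm off by the side camera and 0 to +1 mm by the scene camera (limit 30 mm).
- **Parallel to the line:** it was off by 1.2 to 1.5° (limit 12°).
- **At rest:** the side camera read the same tube position before and after I backed the arm off.
- **Rolled, not dragged:** the key mark went over the front, underneath and up to the back side, roughly 310° of turn. That takes the tube past upside down.
- **Short tube:** its readings were unchanged from the start to within 1 mm.
- **Arm:** it ended well clear of everything, with about 0 N of contact force.

No check failed. The two cameras disagreed only by a few mm along the line. The scene camera sees the line's far end hidden by the collimator, so I used the side camera's line position, which measured the full 170 mm length.

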